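# Pin the cylinder's fork end to the valve crank

### The arm

A 7-joint arm with a two-finger parallel gripper is mounted at the origin on a cart in front of the work surface, level with it; the furniture and walls round the work are solid. World frame = base frame: x ahead of the robot, y to its left, z up, the work surface at z = 0. Lengths are in m, angles in rad, forces in N, time in s.
With the tool pointing down it reaches from about 0.425 to 0.875 m from the base axis. Payload 4.7 kg.
Tool frame: the origin (TCP) lies midway between the tips of the shut fingers; the grasp point (between the pads) lies 19 mm behind it; z points along the fingers, y is the line along which they close (so a half turn about z gives the same grasp; the last joint's range is limited). The gripper opens to 87 mm and grips with 3 to 60 N. Pads are 19 mm wide; open, the fingers measure 117 mm over their backs; the gripper's body (75 mm by 190 mm) begins 51 mm behind the grasp point.
Start: joints at [1.307, 0.321, -0.07, 1.45, 0.023, 1.371, -0.057], TCP at [0.178, -0.625, 0.223] pointing down, gripper open.
Joint ranges: [-2.86, 2.86], [-0.3, 2.09], [-1.38, 1.24], [0.06, 2.45], [-1.56, 4.7], [0.09, 2.05], [-2.69, 2.69]. Speed limits (rad/s): [2.57, 2.57, 3.14, 3.14, 3.14, 3.14, 3.14].

### API

Orientations are given as a rotation vector (axis times angle).
In Python, from bench import ctrl, get_image, calibration gives the robot as it stands.
- The arm moves only by the tool apply_moves, never from a script. Its arguments are lists of equal length, an entry for each row: "dp": the shift along the tool's x, y, z in m, a list of three; "twist": the turn, a rotation vector about the tool's x, y, z in rad, a list of three; "fingers": the closure, from 0 (fully open) to 1 (shut). In form: {"dp": [[dx, dy, dz], ...], "twist": [[ax, ay, az], ...], "fingers": [fingers, ...]}. A call has 1 to 10 rows; each row shifts and turns the commanded pose from where the row before left it, along the tool's axes as they then stand; what a row does not reach is not made up. A row lasts 1/10 s, in which the tool goes at most 50 mm and 8.59 degrees, less where a joint would pass 70% of its speed; a pose out of reach is approached as far as the arm can. A call is refused whole if a number of a shift passes 0.05 or a number of a turn 0.15, either way. A call with a gripper value outside its range is refused whole. The fingers move at their own pace and stop on an object; "newtons" is the grip in N (left out, the last holds). Time passes only in rows, so rows that do not move let the fingers close. It gives the time, the measured TCP pose, the force, the opening and the grip force at its end, in the units of the state.
- ctrl.get_state(): the state, without advancing time (a new reading comes with each control period).
- get_image(name): name is "scene" or "top"; returns the picture (480x640x3 uint8, red, green, blue); there is no depth.
- calibration(name): a dict with "fx", "fy", "cx", "cy" (pixels), "k1" (the pictures are not rectified: a ray, as slopes to the right and down, at radius r is drawn at 1 + k1 r^2 times it, then the intrinsics apply), "eye" and "attitude" of the camera in the world. Camera axes: x right, y up, looking along -z (the intrinsics and any distortion apply to the point x, -y, -z); pixel columns grow to the right and rows downward; lengths in m; the calibration is good to about 2 mm. A picture is of the moment at which its call begins. calibration takes no time and is no camera call.
- ctrl.close_job(): hands the job in; it is judged then, once.
The state is a dict: "time": time; "joint_positions": joint angles; "qd": joint speeds; "joint_torque": joint torques, N m; "position": TCP position; "tool_rot": TCP orientation; "ft_force": force on the tool from outside, world axes, zero at the start; "torque": the same for the moment, N m; "grip_width": opening from 0.0 (shut) to 1.0 (fully open); "grip_force": force on a finger pad.
Only numpy, scipy, OpenCV 4.12 (cv2) and the standard library are available. Lean on these libraries where they do the work, as an engineer would, in place of code of your own. Each camera call takes 0.05 s, during which the arm holds its last target. There are 200 camera calls.

### The job

Couple the pneumatic cylinder on the test stand to the valve's crank: take the long clevis pin with the red grip out of the pin rack and pass it from above through the upper ear of the rod's fork, the crank's eye trapped between the ears, and the lower ear, until its flange is fully home on the fork. The rod stands some millimetres short, so the eye lies hidden and out of line under the upper ear: draw the rod out and feel for the eye gently with the pin's nose, never forcing the pin. Then swing the yellow keeper in over the flange as far as it goes, so that the pin cannot work out; leave the short blue pin and the other loose things on the bench where they are.

Things in the scene. Friction and masses are not known exactly. Their poses are not given: they have to be found in the camera images.
- stand: Test stand, fixed: aluminium plate 165 x 255 x 10 mm with a pneumatic cylinder (black end caps). Origin on the bench, under the nominal place of the crank's eye; z up. Its y axis is the rod's axis: the cylinder is at +y (front face 96 mm from the origin, fittings 85 mm high), the fork comes out towards -y, rod 49 mm high. Pressing the pin on the stand's parts with over 45 N counts as forcing.
- valve_stem (a point): Axis of the crank, at the top of its nut (61 mm above the bench), over the blue valve body, 80 mm from the stand's origin along its +x. The crank is a flat steel bar 8 mm thick, level between the fork's ears, its top face 53 mm above the bench. Its bronze-bushed eye is 48 mm across with a 14 mm hole, hidden under the upper ear. It resists a push on the eye with about 4 N.
- fork: Steel fork on the rod's end, 38 mm wide: two level ears 9 mm thick, 14 mm holes in line, 12 mm gap; the crank's eye lies in the gap, 2 mm under the upper ear. Origin on the holes' axis at rod height, axes as the stand's. It slides 26 mm towards the stand's -y (out) against about 3 N of friction and stays where it is left. It starts within 11 mm of fully in.
- fork_hole (a point): Centre of the hole in the upper ear's top face, 64 mm above the bench; moves with the fork. At the start the crank's eye (not measured) lies 4 to 19 mm farther out than this, towards the stand's -y, and under 0.5 mm off sideways. The pin's nose falls into the eye and draws it in line within about 2 mm; farther off it stands on the eye's face, with the pin's flange 28 mm above the ear.
- long_pin: Clevis pin, 80 to 150 g: steel shank 12 mm thick, flange 30 mm wide and 4 mm thick, above it a round red grip 16 mm wide, 32 mm high. Origin on the axis at the flange's underside, z up to the grip. The shank is straight for 34 mm, then tapers over 5 mm to a nose 10 mm wide (39 mm in all). It stands in a rack hole, flange on the rack. Home in the fork its origin is at fork_hole.
- short_pin: A pin of the same shape with a blue grip and a shank only 25 mm long, too short for this fork. It stands in another hole of the rack and stays there.
- rack: Grey pin rack, fixed, 52 x 150 x 46 mm (x, y, z) with three 16 mm through holes in a row along its y axis at -46, 0 and +46 mm. Origin at the centre of its underside.
- keeper (a joint): Yellow steel keeper, a plate hinged on the fork; value in rad: 0 = swung fully in over the seated pin's flange, 1.6 = fully open. Starts at 1.0 to 1.4 and stays where it is left (about 1 N at its tab). From above it closes anticlockwise. The plate's underside is 6 mm above the ear, so it passes over the flange only when the pin is home, and then stops 2 mm beside the grip.
- keeper_pivot (a point): Upright axis of the keeper at the ear's top face: on the rod's axis, 30 mm from fork_hole towards the cylinder (the stand's +y). The pivot's bolt head stands 14 mm above the ear.
- keeper_tab (a point): Top middle of the keeper's upright tab, 37 mm from the pivot and 30 mm above the ear; turns with the keeper. The tab is 16 mm long, 4 mm thick, 20 mm high above the plate. With the keeper closed it is 22 mm from fork_hole towards the stand's -x, broad faces square to that. Closing, it comes from the cylinder's side; push it on the broad face that looks away from the pin.
- multimeter: Multimeter with a teal boot, 168 x 82 x 47 mm, behind the stand; origin at the centre of its underside. A bystander: leave it alone.
- side_cutter: Red-handled side cutter, 53 x 125 x 11 mm, front left; origin at the centre of its underside. A bystander: leave it alone.
- board: Small green circuit board, 54 x 81 x 16 mm, left; origin at the centre of its underside. A bystander: leave it alone.
- terminal_strip: Green terminal strip, 22 x 60 x 21 mm, left; origin at the centre of its underside. A bystander: leave it alone.
- tape_1: Roll of black tape, 62 x 60 x 19 mm, left; origin at the centre of its underside. A bystander: leave it alone.

How it is judged:
By the outcome, as a careful person would: the job done as asked, in the order asked, and still so for the second after the job is handed in, with the robot touching nothing.
It also fails if it takes over 58 s, if anything falls off the work surface, if the arm or the gripper's body presses on something with over 40 N, if the wrist force passes 120 N, or if a joint passes its speed limit or range.

## Working session

There is one attempt and no reset: what is moved stays moved. The work goes in short steps, Python scripts to look and compute and a tool call to move; the robot and the scene stay as the last step left them, time stands still between calls to the robot, and variables do not carry over. Pictures are saved under pics/ and viewed, at most 10 in all, crops included, and the job is handed in when it is done.

Besides the shell and the picture viewer there is one more tool, called as name(argument=value, ...) on one line, values as JSON. apply_moves: Moves the arm, as the interface text tells. Its arguments: {"type":"object","properties":{"dp":{"type":"array"},"twist":{"type":"array"},"fingers":{"type":"array"},"newtons":{"type":"number"}},"required":["dp","twist","fingers"]}

```bash
mkdir -p pics; ls; cat > h.py <<'E'
import numpy as np, cv2
from scipy.spatial.transform import Rotation as R
from bench import ctrl, get_image, calibration
def att(c):
    a=np.array(c["attitude"],float)
    return a if a.shape==(3,3) else (R.from_rotvec(a).as_matrix() if a.size==3 else R.from_quat(a).as_matrix())
def ray(n,u,v):
    c=calibration(n); K=np.array([[c["fx"],0,c["cx"]],[0,c["fy"],c["cy"]],[0,0,1.]])
    p=cv2.undistortPointsIter(np.array([[[u,v]]],float),K,np.array([c["k1"],0,0,0,0.]),None,None,(3,100,1e-12))[0,0]
    return np.array(c["eye"]),att(c)@np.array([p[0],-p[1],-1.])
def at(n,u,v,z):
    e,d=ray(n,u,v); return e+d*(z-e[2])/d[2]
def proj(n,P):
    c=calibration(n); q=att(c).T@(np.array(P)-np.array(c["eye"])); s=np.array([q[0],-q[1]])/-q[2]
    s=s*(1+c["k1"]*(s@s)); return np.array([c["fx"]*s[0]+c["cx"],c["fy"]*s[1]+c["cy"]])
def crop(n,u0,v0,w,h,k,f):
    im=get_image(n)[v0:v0+h,u0:u0+w]; cv2.imwrite(f,cv2.resize(im[:,:,::-1],None,fx=k,fy=k,interpolation=cv2.INTER_CUBIC))
E
python3 - <<'E'
from h import *
for n in("scene","top"):
    print(calibration(n)); crop(n,0,0,640,480,1,f"pics/{n}0.png")
s=ctrl.get_state(); print(s)
E
```

```text
pics
{'fx': 474.3671323269633, 'fy': 474.3671323269633, 'cx': 323.9085224765606, 'cy': 237.83638983540956, 'k1': -0.050351984124819865, 'eye': array([-0.22102047,  0.69674903,  0.7427357 ]), 'attitude': array([ 0.52992626, -1.10988767, -2.05433048])}
{'fx': 560.3539878225853, 'fy': 560.3539878225853, 'cx': 321.3745506539679, 'cy': 233.1705944534844, 'k1': -0.06918691553459314, 'eye': array([0.44411515, 0.04884687, 1.79527668]), 'attitude': array([ 0.05696456, -0.07041434, -1.5592465 ])}
{'time': 0.1, 'joint_positions': array([ 1.30711004,  0.3217515 , -0.07007735,  1.4515355 ,  0.02259488,
        1.37077555, -0.0569057 ]), 'qd': array([ 1.48248240e-03, -1.72986441e-05, -3.54592818e-04, -3.31561899e-03,
        6.20090486e-04,  1.18908856e-03, -1.24042767e-03]), 'joint_torque': array([-3.00657052e-05, -4.92572629e+01, -4.05692048e-01, -3.13398850e+01,
       -6.41933153e-02,  3.95214208e-02,  5.39760731e-05]), 'position': array([ 0.17806779, -0.62463519,  0.22157789]), 'tool_rot': array([-3.10969899e+00, -4.34736682e-01,  5.02719265e-04]), 'ft_force': array([ 1.11081088, -0.23837353, -0.81509685]), 'torque': array([-0.01545892,  0.00903414, -0.03936146]), 'grip_force': 0.0, 'grip_width': 1.0009885683697393}
```

View pics/scene0.png

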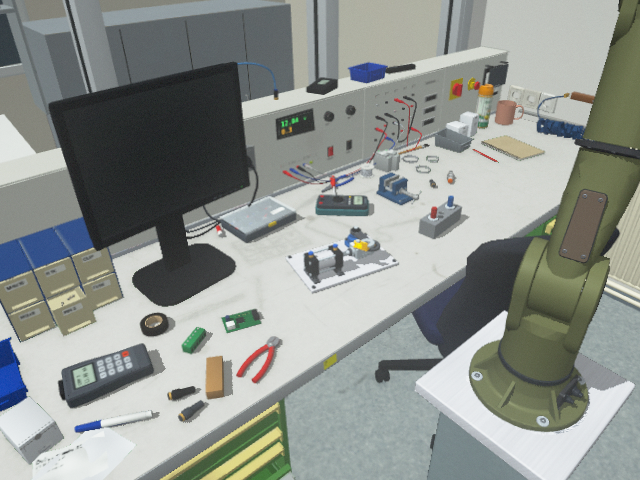

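View pics/top0.png

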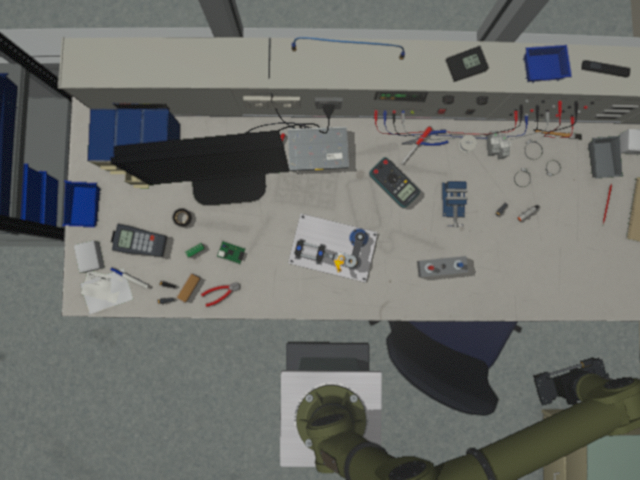

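The overview shows the stand at about (335,248) in top and (343,262) in scene. The rack is at (446,267) and (440,218), with the red pin on its left. I'll enlarge both.

```bash
python3 - <<'E'
from h import *
crop("top",285,205,200,85,4,"pics/t1.png")
crop("scene",282,190,190,105,4,"pics/s1.png")
E
```

```text
(no output)
```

View pics/t1.png

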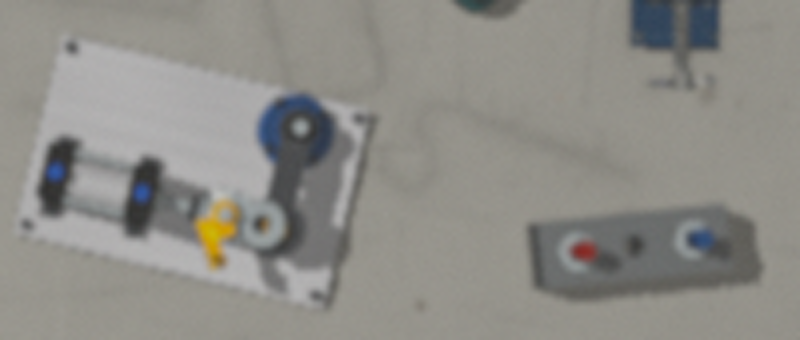

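View pics/s1.png

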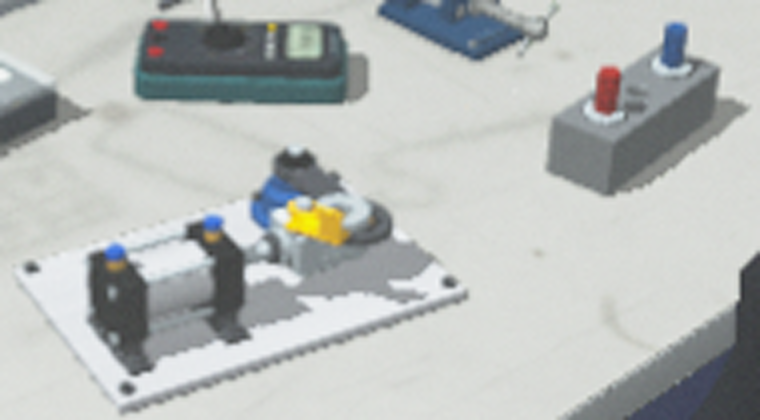

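```bash
python3 - <<'E'
from h import *
T=lambda x,y,z:at("top",285+(x+.5)/4-.5,205+(y+.5)/4-.5,z).round(4)
S=lambda x,y,z:at("scene",282+(x+.5)/4-.5,190+(y+.5)/4-.5,z).round(4)
for k,a in dict(cA=(71,46,.01),cB=(27,224,.01),cC=(317,295,.01),cD=(362,118,.01),hole=(265,224,.064),stem=(301,126,.061),fit1=(56,172,.085),fit2=(142,192,.085),pivot=(225,212,.078),tab=(215,262,.094),red=(585,250,.082),redfl=(577,251,.05),blue=(702,238,.082),rk0=(533,226,.046),rk1=(540,287,.046),rk2=(720,207,.046)).items(): print("T",k,T(*a))
for k,a in dict(cA=(31,267,.01),cB=(127,387,.01),cC=(449,282,.01),stem=(294,153,.061),hole=(347,208,.064),red=(609,72,.082),redfl=(603,111,.05),blue=(676,28,.082),fit1=(115,250,.085),fit2=(212,221,.085)).items(): print("S",k,S(*a))
E
```

```text
T cA [0.6436 0.0957 0.01  ]
T cB [0.5008 0.1289 0.01  ]
T cC [ 0.4467 -0.1024  0.01  ]
T cD [ 0.5883 -0.1378  0.01  ]
T hole [ 0.501  -0.0573  0.064 ]
T stem [ 0.5775 -0.085   0.061 ]
T fit1 [0.5383 0.1039 0.085 ]
T fit2 [0.5238 0.0381 0.085 ]
T pivot [ 0.5094 -0.0257  0.078 ]
T tab [ 0.4708 -0.0177  0.094 ]
T red [ 0.4829 -0.302   0.082 ]
T redfl [ 0.4827 -0.3023  0.05  ]
T blue [ 0.4928 -0.3927  0.082 ]
T rk0 [ 0.5021 -0.2685  0.046 ]
T rk1 [ 0.4545 -0.2739  0.046 ]
T rk2 [ 0.5183 -0.4165  0.046 ]
S cA [0.6408 0.0978 0.01  ]
S cB [0.4988 0.1309 0.01  ]
S cC [ 0.443 -0.099  0.01 ]
S stem [ 0.5698 -0.0768  0.061 ]
S hole [ 0.4941 -0.0521  0.064 ]
S red [ 0.476  -0.2953  0.082 ]
S redfl [ 0.4765 -0.2946  0.05  ]
S blue [ 0.4851 -0.3851  0.082 ]
S fit1 [0.533  0.1097 0.085 ]
S fit2 [0.5175 0.0443 0.085 ]
```

The crops show the plate screws at (71,46), (27,224), (317,295) and (362,118). The stem nut is at (301,126), the fork hole at (265,224), the keeper tab at (215,262) and the red grip at (585,250). Top-view geometry is consistent: the pins come out 91 mm apart, and the stem and hole fit the stand axes. I'll approach over the bench, forward first and then left.

apply_moves(dp=[[0.038,0.011,0],[0.038,0.011,0],[0.038,0.011,0],[0.038,0.011,0],[0.038,0.011,0],[0.038,0.011,0],[0.038,0.011,0],[0.014,-0.038,0],[0.014,-0.038,0],[0.014,-0.038,0]], twist=[[0,0,0],[0,0,0],[0,0,0],[0,0,0],[0,0,0],[0,0,0],[0,0,0],[0,0,0],[0,0,0],[0,0,0]], fingers=[0.2,0.2,0.2,0.2,0.2,0.2,0.2,0.2,0.2,0.2], newtons=40)

```text
time: 1.2
position: [0.4647, -0.5034, 0.2208]
tool_rot: [-3.109, -0.435, 0.002]
ft_force: [0.4, 0.7, 0.1]
grip_width: 0.799
grip_force: 0.0
```

apply_moves(dp=[[0.014,-0.038,0],[0.014,-0.038,0],[0.014,-0.038,0],[0.014,-0.038,0],[0.014,-0.038,0],[0,0,0],[0,0,0],[0,0,0],[0,0,0],[0,0,0]], twist=[[0,0,0],[0,0,0],[0,0,0],[0,0,0],[0,0,0],[0,0,-0.142],[0,0,-0.142],[0,0,-0.142],[0,0,-0.142],[0,0,-0.142]], fingers=[0.2,0.2,0.2,0.2,0.2,0.2,0.2,0.2,0.2,0.2])

```text
time: 2.2
position: [0.4793, -0.303, 0.2224]
tool_rot: [-2.762, -1.497, 0.001]
ft_force: [0.0, 0.1, 0.1]
grip_width: 0.797
grip_force: 0.0
```

apply_moves(dp=[[0,0,0.01],[0,0,0.01],[0,0,0.01],[0,0,0.01],[0,0,0.01],[0,0,0.01],[0,0,0.01],[0,0,0]], twist=[[0,0,-0.142],[0,0,-0.142],[0,0,-0.142],[0,0,-0.142],[0,0,-0.142],[0,0,-0.142],[0,0,-0.142],[0,0,-0.142]], fingers=[0.2,0.2,0.2,0.2,0.2,0.2,0.2,0.2])

```text
time: 3.0
position: [0.4784, -0.3026, 0.1508]
tool_rot: [-1.521, -2.745, -0.0]
ft_force: [-0.1, 0.0, -0.2]
grip_width: 0.801
grip_force: 0.0
```

```bash
cat >> h.py <<'E'
def both(tc,sc,k,f):
    "stack a top crop and a scene crop (u0,v0,w,h)"
    o=[]
    for n,(u,v,w,h) in(("top",tc),("scene",sc)):
        o.append(cv2.resize(get_image(n)[v:v+h,u:u+w,::-1],None,fx=k,fy=k,interpolation=cv2.INTER_CUBIC))
    cv2.imwrite(f,np.vstack(o))
E
python3 - <<'E'
from h import *
both((385,220,130,75),(400,165,130,75),4,"pics/b1.png")
p=ctrl.get_state()["position"]
for n in("top","scene"): print(n,proj(n,p),proj(n,[.4829,-.302,.082]))
E
```

```text
top [436.04538862 267.89820225] [430.86442945 267.10928713]
scene [437.51754934 184.25000212] [433.45444949 205.98151738]
```

View pics/b1.png

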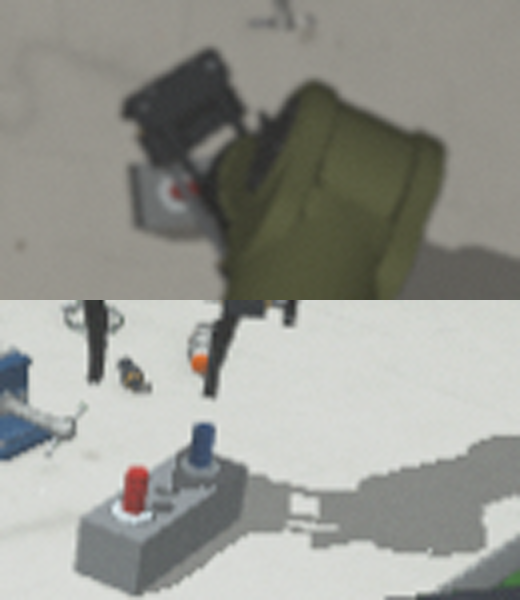

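The scene half shows fingertips at (95,81) and (210,96), so the TCP appears about 2.5 px below the prediction. The red pin has the same bias, so the top-view position (0.483, -0.302) holds. I'll descend and grasp.

apply_moves(dp=[[-0.002,0.004,0.02],[0,0,0.025],[0,0,0.025],[0,0,0.017],[0,0,0.009],[0,0,0],[0,0,0],[0,0,0],[0,0,0],[0,0,0]], twist=[[0,0,0],[0,0,0],[0,0,0],[0,0,0],[0,0,0],[0,0,0],[0,0,0],[0,0,0],[0,0,0],[0,0,0]], fingers=[0.2,0.2,0.2,0.2,0.2,0.2,1,1,1,1], newtons=30)

```text
time: 4.1
position: [0.4843, -0.303, 0.0573]
tool_rot: [1.53, 2.742, -0.0]
ft_force: [-0.2, -0.7, -0.6]
grip_width: 0.52
grip_force: 0.0
```

apply_moves(dp=[[0,0,0],[0,0,0],[0,0,0],[0,0,0]], twist=[[0,0,0],[0,0,0],[0,0,0],[0,0,0]], fingers=[1,1,1,1], newtons=50)

```text
time: 4.5
position: [0.4838, -0.3028, 0.0565]
tool_rot: [-1.531, -2.743, 0.0]
ft_force: [-1.0, -0.1, -0.4]
grip_width: 0.171
grip_force: 50.0
```

apply_moves(dp=[[0,0,-0.02],[0,0,-0.03],[0,0,-0.03],[0,0,-0.028],[0.033,0.024,0],[0.033,0.024,0],[0.033,0.024,0],[0.033,0.024,0],[0.033,0.024,0],[0.033,0.024,0]], twist=[[0,0,0],[0,0,0],[0,0,0],[0,0,0],[0,0,0],[0,0,0],[0,0,0],[0,0,0],[0,0,0],[0,0,0]], fingers=[1,1,1,1,1,1,1,1,1,1])

```text
time: 5.5
position: [0.5022, -0.057, 0.1644]
tool_rot: [1.531, 2.743, -0.001]
ft_force: [1.1, 0.4, -0.3]
grip_width: 0.171
grip_force: 50.0
```

apply_moves(dp=[[0,0,0],[0,0,0],[0,0,0],[0,0,0]], twist=[[0,0,0],[0,0,0],[0,0,0],[0,0,0]], fingers=[1,1,1,1])

```text
time: 5.9
position: [0.5022, -0.0602, 0.1643]
tool_rot: [-1.534, -2.741, 0.001]
ft_force: [-0.3, -0.5, -0.7]
grip_width: 0.169
grip_force: 50.0
```

```bash
python3 - <<'E'
from h import *
both((290,210,100,70),(310,190,100,70),5,"pics/b2.png")
s=ctrl.get_state();p=s["position"];print(p,s["ft_force"],s["tool_rot"])
for n,(u,v) in(("top",(290,210)),("scene",(310,190))):
    for z in(0,-.0495): print(n,z,(proj(n,p+[0,0,z])-[u,v])*5)
    print("hole",(proj(n,[.501,-.0573,.064])-[u,v])*5)
E
```

```text
[ 0.50235798 -0.0598523   0.16438077] [ 0.46524153  0.18311418 -0.31614295] [-1.53357872e+00 -2.74156578e+00  2.40564907e-04]
top 0 [319.33450683 245.26703068]
top -0.0495 [313.82403443 248.15759187]
hole [304.34757145 253.11274238]
scene 0 [298.45525125  78.35564703]
scene -0.0495 [294.80506479 163.02967626]
hole [289.56264761 249.10792215]
```

View pics/b2.png

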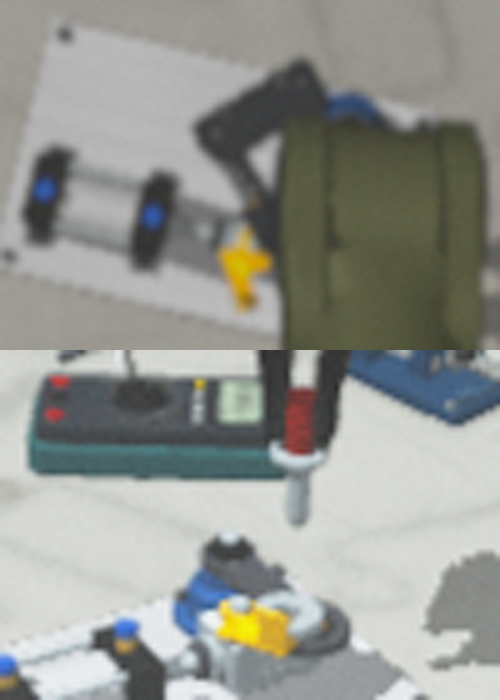

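```bash
python3 - <<'E'
from h import *
o=[]
for n,f,(u0,v0),(cu,cv),b in(("top","pics/t1.png",(285,205),(265,224),(0,0)),("scene","pics/s1.png",(282,190),(345,213),(.6,2.4))):
    im=cv2.imread(f)[cv-40:cv+40,cu-50:cu+50]; im=cv2.resize(im,None,fx=6,fy=6,interpolation=cv2.INTER_CUBIC); im2=im.copy()
    for r in(.007,.019):
        for a in np.arange(0,6.28,.3):
            P=[.501+r*np.cos(a),-.0573+r*np.sin(a),.064]
            q=((proj(n,P)+b-[u0,v0]+.5)*4-[cu-50,cv-40])*6
            cv2.circle(im2,tuple(int(t) for t in q),2,(0,0,255),-1)
    o.append(np.vstack([im2] if 0 else [im2]))
cv2.imwrite("pics/ov.png",cv2.resize(np.vstack(o),None,fx=.62,fy=.62,interpolation=cv2.INTER_AREA))
E
```

```text
(no output)
```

View pics/ov.png

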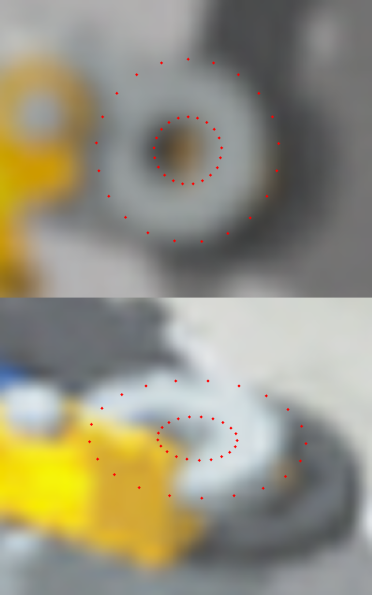

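The overlay puts the real upper-ear ring about 11 px left of my circle in top, so the hole is near (0.502, -0.055). That also sits 80 mm from the stem along the stand's x. I'll shift and lower to just above the ear.

apply_moves(dp=[[0.003,0.003,0.015],[0,0,0.015],[0,0,0.013],[0,0,0.004],[0,0,0],[0,0,0],[0,0,0]], twist=[[0,0,0],[0,0,0],[0,0,0],[0,0,0],[0,0,0],[0,0,0],[0,0,0]], fingers=[1,1,1,1,1,1,1])

```text
time: 6.7
position: [0.504, -0.0545, 0.1181]
tool_rot: [1.53, 2.743, 0.0]
ft_force: [-0.0, 0.6, -1.0]
grip_width: 0.17
grip_force: 50.0
```

```bash
python3 - <<'E'
from h import *
crop("scene",335,205,60,60,10,"pics/s3.png")
s=ctrl.get_state();p=s["position"];print(p,s["ft_force"])
print((proj("scene",p-[0,0,.0495])+[.6,2.4]-[335,205]+.5)*10,(proj("scene",[.502,-.055,.064])+[.6,2.4]-[335,205]+.5)*10)
E
```

```text
[ 0.50395404 -0.05454234  0.11813257] [ 0.34797821 -0.76907683 -1.14932817]
[325.2533426  361.57356319] [331.16611991 378.85268766]
```

View pics/s3.png

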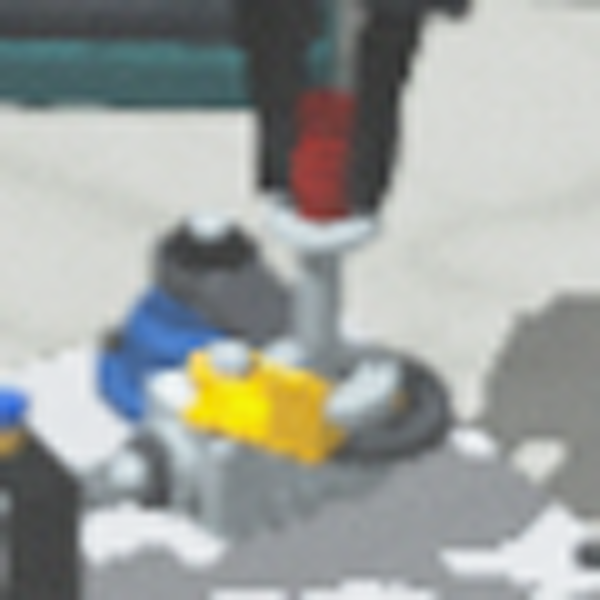

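The pin's shank is at column 321 and the ring's right edge at 403, which puts the ring centre at about 331. The pin needs roughly 2.5 mm to the image right. I'll shift and feel downwards.

apply_moves(dp=[[-0.0005,-0.0025,0],[0,0,0],[0,0,0],[0,0,0.002],[0,0,0.002],[0,0,0.002],[0,0,0.002],[0,0,0]], twist=[[0,0,0],[0,0,0],[0,0,0],[0,0,0],[0,0,0],[0,0,0],[0,0,0],[0,0,0]], fingers=[1,1,1,1,1,1,1,1])

```text
time: 7.55
position: [0.5013, -0.0562, 0.1091]
tool_rot: [-1.53, -2.743, 0.0]
ft_force: [-0.2, 0.9, -1.2]
grip_width: 0.17
grip_force: 50.0
```

apply_moves(dp=[[0,0,0.002],[0,0,0.0015],[0,0,0.0015],[0,0,0]], twist=[[0,0,0],[0,0,0],[0,0,0],[0,0,0]], fingers=[1,1,1,1])

```text
time: 7.95
position: [0.5014, -0.0562, 0.1043]
tool_rot: [-1.53, -2.743, 0.0]
ft_force: [-0.4, 0.8, -1.3]
grip_width: 0.168
grip_force: 50.0
```

The nose is inside the upper ear with no contact force. I'll touch the eye's face next.

apply_moves(dp=[[0,0,0.001],[0,0,0.001],[0,0,0.0005],[0,0,0]], twist=[[0,0,0],[0,0,0],[0,0,0],[0,0,0]], fingers=[1,1,1,1])

```text
time: 8.35
position: [0.5018, -0.0563, 0.1024]
tool_rot: [1.53, 2.743, -0.0]
ft_force: [-1.3, -0.6, 2.3]
grip_width: 0.168
grip_force: 50.0
```

apply_moves(dp=[[-0.0007,-0.0007,0],[-0.0007,-0.0007,0],[-0.0007,-0.0007,0],[-0.0007,-0.0007,0],[0,0,0],[0,0,0]], twist=[[0,0,0],[0,0,0],[0,0,0],[0,0,0],[0,0,0],[0,0,0]], fingers=[1,1,1,1,1,1])

```text
time: 8.95
position: [0.5014, -0.0588, 0.1024]
tool_rot: [1.529, 2.744, 0.003]
ft_force: [-0.3, 4.6, 3.2]
grip_width: 0.168
grip_force: 50.0
```

apply_moves(dp=[[-0.0007,-0.0007,0],[-0.0007,-0.0007,0],[-0.0007,-0.0007,0],[0,0,0]], twist=[[0,0,0],[0,0,0],[0,0,0],[0,0,0]], fingers=[1,1,1,1])

```text
time: 9.35
position: [0.5005, -0.0622, 0.1023]
tool_rot: [1.53, 2.743, 0.002]
ft_force: [0.5, 4.8, 4.1]
grip_width: 0.164
grip_force: 50.0
```

apply_moves(dp=[[-0.0007,-0.0007,0],[-0.0007,-0.0007,0],[0,0,0]], twist=[[0,0,0],[0,0,0],[0,0,0]], fingers=[1,1,1])

```text
time: 9.65
position: [0.4999, -0.0646, 0.1023]
tool_rot: [1.53, 2.743, 0.001]
ft_force: [1.2, 3.7, 3.9]
grip_width: 0.166
grip_force: 50.0
```

apply_moves(dp=[[-0.0007,-0.0007,0],[-0.0007,-0.0007,0],[0,0,0]], twist=[[0,0,0],[0,0,0],[0,0,0]], fingers=[1,1,1])

```text
time: 9.95
position: [0.4985, -0.0677, 0.1015]
tool_rot: [-1.531, -2.743, 0.002]
ft_force: [1.0, 2.7, 0.9]
grip_width: 0.17
grip_force: 50.0
```

The vertical force dropped and z sank 0.8 mm, so the nose may be entering the eye. I'll press down lightly.

apply_moves(dp=[[0,0,0.001],[0,0,0.001],[0,0,0]], twist=[[0,0,0],[0,0,0],[0,0,0]], fingers=[1,1,1])

```text
time: 10.25
position: [0.4984, -0.0674, 0.0994]
tool_rot: [-1.531, -2.742, 0.002]
ft_force: [-0.2, 1.8, -1.5]
grip_width: 0.171
grip_force: 50.0
```

apply_moves(dp=[[0,0,0.0015],[0,0,0.0015],[0,0,0.0015],[0,0,0]], twist=[[0,0,0],[0,0,0],[0,0,0],[0,0,0]], fingers=[1,1,1,1])

```text
time: 10.65
position: [0.4987, -0.0672, 0.0951]
tool_rot: [-1.531, -2.743, 0.001]
ft_force: [0.4, 0.2, -1.3]
grip_width: 0.168
grip_force: 50.0
```

apply_moves(dp=[[0,0,0.0015],[0,0,0.0015],[0,0,0.0015],[0,0,0.0015],[0,0,0]], twist=[[0,0,0],[0,0,0],[0,0,0],[0,0,0],[0,0,0]], fingers=[1,1,1,1,1])

```text
time: 11.15
position: [0.4989, -0.067, 0.0893]
tool_rot: [-1.531, -2.743, 0.001]
ft_force: [0.8, -0.5, -0.7]
grip_width: 0.17
grip_force: 50.0
```

apply_moves(dp=[[0,0,0.002],[0,0,0.002],[0,0,0.002],[0,0,0.002],[0,0,0.002],[0,0,0]], twist=[[0,0,0],[0,0,0],[0,0,0],[0,0,0],[0,0,0],[0,0,0]], fingers=[1,1,1,1,1,1])

```text
time: 11.75
position: [0.4988, -0.0668, 0.0792]
tool_rot: [-1.53, -2.743, 0.0]
ft_force: [0.1, -0.0, -0.4]
grip_width: 0.169
grip_force: 50.0
```

apply_moves(dp=[[0,0,0.0015],[0,0,0.0015],[0,0,0.001],[0,0,0.001],[0,0,0]], twist=[[0,0,0],[0,0,0],[0,0,0],[0,0,0],[0,0,0]], fingers=[1,1,1,1,1])

```text
time: 12.25
position: [0.4991, -0.0668, 0.0745]
tool_rot: [1.53, 2.743, -0.0]
ft_force: [0.5, 0.9, -1.5]
grip_width: 0.171
grip_force: 50.0
```

apply_moves(dp=[[0,0,0.001],[0,0,0.0005],[0,0,0.0005],[0,0,0]], twist=[[0,0,0],[0,0,0],[0,0,0],[0,0,0]], fingers=[1,1,1,1])

```text
time: 12.65
position: [0.4992, -0.0668, 0.0744]
tool_rot: [1.53, 2.743, -0.002]
ft_force: [-5.5, 1.0, 13.2]
grip_width: 0.171
grip_force: 50.0
```

The pin stopped on the ear at z = 0.0744 with 14 N, which is the expected home height. I'll relieve the press, release and rise.

apply_moves(dp=[[0,0,-0.0015],[0,0,0],[0,0,0],[0,0,0],[0,0,0],[0,0,-0.01],[0,0,-0.02],[0,0,-0.03],[0,0,-0.03],[0,0,0]], twist=[[0,0,0],[0,0,0],[0,0,0],[0,0,0],[0,0,0],[0,0,0],[0,0,0],[0,0,0],[0,0,0],[0,0,0]], fingers=[1,0.7,0.7,0.7,0.7,0.7,0.7,0.7,0.7,0.7])

```text
time: 13.65
position: [0.5022, -0.067, 0.169]
tool_rot: [1.526, 2.736, 0.003]
ft_force: [0.6, -0.5, -0.8]
grip_width: 0.303
grip_force: 0.0
```

```bash
cat >> h.py <<'E'
X=np.array([.9737,-.2277,0]);Y=np.array([.2277,.9737,0])
H=np.array([.4988,-.0662,.064]); PV=H+.03*Y
def tab(th,t=0.,n=0.,dz=.030):
    "point at tab: t along its length, n along outward normal"
    c,s=np.cos(th),np.sin(th)   # clockwise turn by th
    v=np.array([-.022-n,-.030+t]); v=np.array([c*v[0]+s*v[1],-s*v[0]+c*v[1]])
    return PV+v[0]*X+v[1]*Y+[0,0,dz]
E
python3 - <<'E'
from h import *
o=[]
for n,(u,v,w,h),b in(("top",(310,225,55,40),(0,0)),("scene",(325,215,55,40),(.6,2.4))):
    im=cv2.resize(get_image(n)[v:v+h,u:u+w,::-1],None,fx=7,fy=7,interpolation=cv2.INTER_CUBIC)
    d=lambda P,c:cv2.circle(im,tuple(int(t) for t in (proj(n,P)+b-[u,v]+.5)*7),2,c,-1)
    d(PV+[0,0,.014],(255,0,255)); d(H+[0,0,.036],(255,0,255))
    for th,c in((1.0,(0,0,255)),(1.2,(0,255,0)),(1.4,(255,0,0))):
        d(tab(th,-.008),c);d(tab(th,.008),c)
    o.append(im)
cv2.imwrite("pics/k.png",np.vstack(o))
E
```

```text
(no output)
```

View pics/k.png

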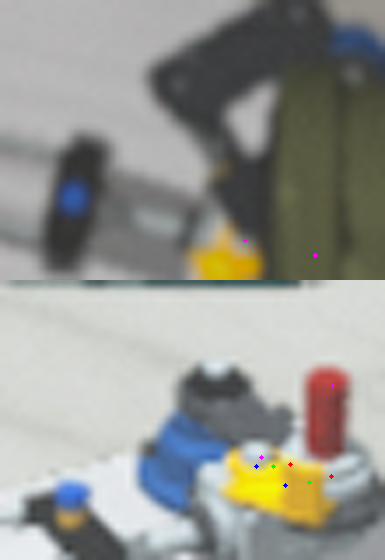

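The pin is seated and the model fits the scene half, with the grip top at (328,380) and the bolt at (258,450). The keeper looks about 1 rad open. I'll come in from the 1.55 rad side with the fingers shut and turn about the pivot, which works for any starting angle.

apply_moves(dp=[[0.035,0.011,0],[0.035,0.011,0],[0,0,0],[0,0,0],[0,0,0],[0,0,0],[0,0,0],[0,0,0],[0,0,0],[0,0,0]], twist=[[0,0,0],[0,0,0],[0,0,0.128],[0,0,0.128],[0,0,0.128],[0,0,0.128],[0,0,0.128],[0,0,0.128],[0,0,0],[0,0,0]], fingers=[1,1,1,1,1,1,1,1,1,1], newtons=20)

```text
time: 14.75
position: [0.4804, 0.0043, 0.1632]
tool_rot: [-2.443, -1.973, 0.002]
ft_force: [-0.3, -0.1, -0.2]
grip_width: 0.003
grip_force: 0.0
```

```bash
cat >> h.py <<'E'
def goto(P):
    s=ctrl.get_state();r=R.from_rotvec(s["tool_rot"]);M=r.as_matrix();x=M[:,0]
    print(s["time"],s["position"].round(4),"F",s["ft_force"].round(1),"yaw",np.degrees(np.arctan2(x[1],x[0])).round(1),"tilt",M[:,2].round(3),"d tool",(M.T@(np.array(P)-s["position"])).round(4))
E
python3 - <<'E'
from h import *
goto(tab(1.55,0,.014,.016))
E
```

```text
14.75 [0.4804 0.0043 0.1632] F [-0.3 -0.1 -0.2] yaw 77.9 tilt [-0.002  0.    -1.   ] d tool [0.0009 0.0034 0.0832]
```

apply_moves(dp=[[0.001,0.003,0.015],[0,0,0.02],[0,0,0.015],[0,0,0.01],[0,0,0.01],[0,0,0.008],[0,0,0.005],[0,0,0]], twist=[[0,0,0],[0,0,0],[0,0,0],[0,0,0],[0,0,0],[0,0,0],[0,0,0],[0,0,0]], fingers=[1,1,1,1,1,1,1,1])

```text
time: 15.55
position: [0.4839, 0.0047, 0.0805]
tool_rot: [-2.446, -1.97, 0.001]
ft_force: [-0.9, -1.0, -0.0]
grip_width: 0.006
grip_force: 0.0
```

apply_moves(dp=[[-0.0032,-0.0034,0],[-0.0032,-0.0034,0],[-0.0032,-0.0034,0],[-0.0032,-0.0034,0],[-0.0032,-0.0034,0],[-0.0032,-0.0034,0],[-0.0032,-0.0034,0]], twist=[[0,0,-0.1],[0,0,-0.1],[0,0,-0.1],[0,0,-0.1],[0,0,-0.1],[0,0,-0.1],[0,0,-0.1]], fingers=[1,1,1,1,1,1,1])

```text
time: 16.25
position: [0.4635, -0.0188, 0.0818]
tool_rot: [1.616, 2.692, 0.002]
ft_force: [1.0, 1.4, -0.8]
grip_width: 0.004
grip_force: 0.7
```

```bash
python3 - <<'E'
from h import *
goto(tab(.85,0,.014,.016))
E
```

```text
16.25 [ 0.4635 -0.0188  0.0818] F [ 1.   1.4 -0.8] yaw 118.1 tilt [ 0.002  0.    -1.   ] d tool [ 0.0001 -0.0015  0.0018]
```

apply_moves(dp=[[-0.0032,-0.0037,0.001],[-0.0032,-0.0036,0],[-0.0032,-0.0034,0],[-0.0032,-0.0034,0],[-0.0032,-0.0034,0]], twist=[[0,0,-0.1],[0,0,-0.1],[0,0,-0.1],[0,0,-0.1],[0,0,-0.1]], fingers=[1,1,1,1,1])

```text
time: 16.75
position: [0.461, -0.0417, 0.0811]
tool_rot: [0.899, 3.007, 0.002]
ft_force: [1.8, 2.0, 0.1]
grip_width: 0.004
grip_force: 1.4
```

```bash
python3 - <<'E'
from h import *
goto(tab(.35,0,.014,.016))
E
```

```text
16.75 [ 0.461  -0.0417  0.0811] F [1.8 2.  0.1] yaw 146.7 tilt [ 0.004  0.    -1.   ] d tool [ 0.0013 -0.0016  0.0011]
```

apply_moves(dp=[[-0.0028,-0.0037,0.001],[-0.003,-0.0035,0],[-0.003,-0.0034,0],[0,0,0]], twist=[[0,0,-0.1],[0,0,-0.1],[0,0,-0.1],[0,0,0]], fingers=[1,1,1,1])

```text
time: 17.15
position: [0.4625, -0.0562, 0.0795]
tool_rot: [0.448, 3.109, -0.0]
ft_force: [0.2, -0.2, 0.5]
grip_width: 0.007
grip_force: 0.1
```

```bash
python3 - <<'E'
from h import *
goto(tab(0.0,0,.014,.016))
E
```

```text
17.15 [ 0.4625 -0.0562  0.0795] F [ 0.2 -0.2  0.5] yaw 163.6 tilt [ 0. -0. -1.] d tool [-0.0018 -0.0014 -0.0005]
```

Nearly closed. I'll press along -x_tool, in small steps up to the stop.

apply_moves(dp=[[-0.001,-0.001,0],[-0.001,0,0],[-0.001,0,0],[-0.001,0,0],[0,0,0]], twist=[[0,0,-0.05],[0,0,0],[0,0,0],[0,0,0],[0,0,0]], fingers=[1,1,1,1,1])

```text
time: 17.65
position: [0.4632, -0.0572, 0.0787]
tool_rot: [-0.372, -3.114, 0.001]
ft_force: [-8.9, 0.8, 6.1]
grip_width: 0.007
grip_force: 4.1
```

apply_moves(dp=[[-0.001,0,-0.001],[-0.001,0,0],[0,0,0]], twist=[[0,0,0],[0,0,0],[0,0,0]], fingers=[1,1,1])

```text
time: 17.95
position: [0.4633, -0.0573, 0.0788]
tool_rot: [-0.371, -3.11, 0.0]
ft_force: [-9.9, 2.7, 4.9]
grip_width: 0.006
grip_force: 5.4
```

```bash
python3 - <<'E'
from h import *
goto(tab(0.0,0,.014,.016))
E
```

```text
17.95 [ 0.4633 -0.0573  0.0788] F [-9.9  2.7  4.9] yaw 166.4 tilt [-0.01   0.001 -1.   ] d tool [-0.0006 -0.0006 -0.0012]
```

A firm stop at about 10 N and no more motion. I'll back off, rise clear and look.

apply_moves(dp=[[0.01,0,0],[0.015,0,0],[0,0,-0.03],[0,0,-0.04],[0.03,0,-0.04],[0.04,0,-0.04],[0.01,0,-0.02],[0,0,0]], twist=[[0,0,0],[0,0,0],[0,0,0],[0,0,0],[0,0,0],[0,0,0],[0,0,0],[0,0,0]], fingers=[1,1,1,1,1,1,1,1])

```text
time: 18.75
position: [0.3753, -0.034, 0.2397]
tool_rot: [0.364, 3.114, 0.0]
ft_force: [-0.1, 1.0, 0.3]
grip_width: 0.005
grip_force: 0.0
```

```bash
python3 - <<'E'
from h import *
o=[]
for n,(u,v,w,h),b in(("top",(322,238,50,36),(0,0)),("scene",(335,208,50,36),(0,1.7))):
    im=cv2.resize(get_image(n)[v:v+h,u:u+w,::-1],None,fx=8,fy=8,interpolation=cv2.INTER_CUBIC); im0=im.copy()
    d=lambda P,c:cv2.circle(im,tuple(int(t) for t in (proj(n,P)+b-[u,v]+.5)*8),2,c,-1)
    d(PV+[0,0,.014],(255,0,255)); d(H+[0,0,.036],(255,0,255))
    for th,c in((0,(0,0,255)),(.2,(255,0,0))):
        d(tab(th,-.008),c);d(tab(th,.008),c)
    o.append(np.hstack([im0,im]))
cv2.imwrite("pics/k2.png",np.vstack(o)); print(ctrl.get_state()["position"])
E
```

```text
[ 0.37461655 -0.03419214  0.2382684 ]
```

View pics/k2.png

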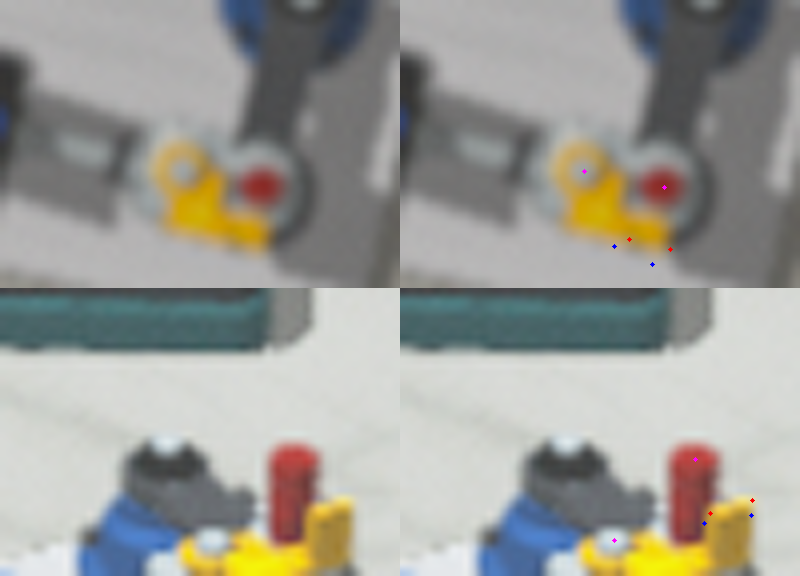

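The keeper lies over the flange, and its tab's top edge at (708,510)–(752,498) matches the closed markers. The pin is fully down and the robot is clear. Handing in.

```bash
python3 -c "
from h import *
print(ctrl.close_job())"
```

```text
the job is handed in; nothing more can be done
None
```

The job is handed in at about 19 s of the 58 s allowed: the long red-grip pin is through the fork and the crank's eye with its flange home, and the yellow keeper is swung in to its stop over it; I saw no wrist force reading above about 15 N, and the short pin and loose things were not touched.

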